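# Pick out the perished anti-vibration mount by feel

## Robot

A 7-joint arm with a two-finger parallel gripper is mounted at the origin on a cart in front of the work surface, level with it; the furniture and walls round the work are solid. World frame = base frame: x ahead of the robot, y to its left, z up, the work surface at z = 0. Lengths are in mm, angles in degrees, forces in N, time in s.
With the tool pointing down it reaches from about 400 to 875 mm from the base axis. Payload 4.4 kg.
Tool frame: the origin (TCP) lies between the finger pads; the fingertips stand 25 mm ahead of it and the grasp point (between the pads) lies 6 mm ahead of it; z points along the fingers, y is the direction in which the jaws open and shut (so a half turn about z gives the same grasp; the last joint's range is limited). The gripper opens to 85 mm and grips with 20 to 120 N. Pads are 22 mm wide; open, the fingers measure 114 mm over their backs; the gripper's body (76 mm by 85 mm) begins 54 mm behind the grasp point. The pads swing forward as they close: fully open they stand 13 mm farther back than shut.
Start: joints at [60.287, 36.005, 2.206, 86.941, -1.547, 57.084, -1.146], TCP at [284.393, -584.498, 256.313] pointing down, gripper open.
Joint ranges: [-175.42, 175.42], [-21.48, 121.26], [-71.46, 75.88], [10.55, 141.38], [-63.04, 243.04], [13.31, 113.54], [-168.57, 168.57]. Speed limits (degrees/s): [147.25, 147.25, 180, 180, 180, 180, 180].

## Interface

Orientations are given as a 3x3 rotation matrix whose columns are the frame's x, y, z axes.
In Python, from station import bot gives the robot as it stands.
- The arm moves only by the tool jog_arm, never from a script. Its argument "plan" is one flat list of numbers, 7 for each row, row after row: the closure, from -1 (fully open) to 1 (shut), then the shift along the tool's x, y, z in mm, then the turn, a rotation vector about the tool's x, y, z in rad. A call has exactly 10 rows; each row shifts and turns the commanded pose from where the row before left it, along the tool's axes as they then stand; what a row does not reach is not made up. A row lasts 1/8 s, in which the tool goes at most 62.5 mm and 10.7 degrees, less where a joint would pass 70% of its speed; a pose out of reach is approached as far as the arm can. A call is refused whole if a number of a shift passes 62.5 or a number of a turn 0.188, either way. A call with a gripper value outside its range is refused whole. The fingers move at their own pace and stop on an object; "newtons" is the grip in N (left out, the last holds). Time passes only in rows, so rows that do not move let the fingers close, or fill a call up. It gives the time, the measured TCP pose, the force and the opening at its end, in the units of the state.
- bot.get_state(): the state, without advancing time (a new reading comes with each control period).
- bot.read_camera(name): name is "scene" or "top" or "wrist"; returns the picture (480x640x3 uint8, blue, green, red); there is no depth.
- bot.camera_params(name): a dict with "camera_matrix" (3x3 intrinsics, pixels), "R" (3x3) and "t" (3): a world point X has camera coordinates R X + t; the wrist camera has in their place "tool_from_camera" (4x4, takes a point from camera to tool coordinates, whose origin is the TCP and whose axes are the flange's). Camera axes: x right, y down, z forward; pixel columns grow to the right and rows downward; lengths in mm; the calibration is good to about 2 mm. The wrist camera is an equidistant fisheye: a pixel r from the principal point sees the ray r / f radians off the axis. A picture is of the moment at which its call begins: read the wrist's pose just before it. camera_params takes no time and is no camera call.
- bot.finish_job(): hands the job in, once; it reports no verdict.
The state is a dict: "time_s": time; "joints": joint angles; "joint_velocities": joint speeds; "effort": joint torques, N m; "ee_pos": TCP position; "tool_rot": TCP orientation; "ft_force": force on the tool from outside, world axes, zero at the start; "wrist_torque": the same for the moment, N m; "width": opening from 0.0 (shut) to 1.0 (fully open).
Only numpy, scipy, OpenCV 4.12 (cv2) and the standard library are available. Lean on these libraries where they do the work, as an engineer would, in place of code of your own. Each camera call takes 0.05 s, during which the arm holds its last target. There are 200 camera calls.

## Task

Three rubber-and-steel anti-vibration mounts from the microscope table stand in the bays of the low aluminium stand and look alike, but one has perished and gone soft. Squeeze them gently between the fingers, plate against plate, to find the soft one, never flattening any mount by more than 6 mm. Take the soft one to the white tray and set it down inside, standing upright on the tray's floor before you let go; leave the firm ones standing in their bays and the things round about where they are.

Things in the scene. Friction and masses are not known exactly. Their poses are not given: they have to be found in the camera images.
- bay_1 (a point): centre of the first bay (+y end of the row): the centre of the mount standing there at the start, to 3 mm and 0.04 rad; 20 mm above the stand's top, 30 mm above the bench. A fixed point of the stand: it does not follow the mount, whose own pose is not reported. x: the mount's squeeze axis, across the row; y: along the row; z up. Bays are 62 mm apart.
- bay_2 (a point): the same for the middle bay. All mounts look alike: 44 mm long along x, 34 mm wide, 40 mm tall, about 110 g; two upright 4 mm steel plates (34 x 40 mm) across x, at the ends, with grooved black rubber of 30 mm diameter between them; it stands on the plates' lower edges.
- bay_3 (a point): the same for the last bay (-y end). Squeezed along x, a mount's plates close up and spring back: roughly 10 N per mm on a firm mount, 2 N per mm on the soft one (an unchecked 20 N grip flattens that to its stop at 9 mm). One mount is soft, two are firm; which bay holds the soft one changes every time, cannot be seen and is not reported.
- stand: low aluminium board 62 (x) x 196 (y) x 10 mm, fixed; origin under its centre, on the bench; y runs along the row from bay_3 to bay_1. Blue ribs 3.5 mm high lie between the bays. The tall microscope under its red cover stands behind it to the left: keep the arm clear of that.
- tray: open white plastic tray, fixed; outside 100 (x) x 140 (y) x 30 mm high, walls and floor 2 mm thick; origin under its centre, on the bench; z up.
- case: bystander: upright black cylindrical objective case with grey cap, 37 mm across, 62 mm tall; origin under its centre
- eyepiece: bystander: spare black microscope eyepiece standing upright, 38 mm across, 52 mm tall; origin under its centre

How it is judged:
By the outcome, as a careful person would: the job done as asked, in the order asked, and still so for the second after the job is handed in, with the robot touching nothing.
It also fails if it takes over 54 s, if anything falls off the work surface, if the arm or the gripper's body presses on something with over 40 N, if the wrist force passes 120 N, or if a joint passes its speed limit or range.

## Working session

There is one attempt and no reset: what is moved stays moved. The work goes in short steps, Python scripts to look and compute and a tool call to move; the robot and the scene stay as the last step left them, time stands still between calls to the robot, and variables do not carry over. Pictures are saved under pics/ and viewed, about 8 in all and at most 12, crops included, and the job is handed in when it is done.

Besides the shell and the picture viewer there is one more tool, called after "Call:" as name(argument=value, ...) on one line, values as JSON. jog_arm: Moves the arm, as the interface text tells. Its arguments: {"type":"object","properties":{"plan":{"type":"array","items":{"type":"number"}},"newtons":{"type":"number"}},"required":["plan"]}

```bash
mkdir -p pics; ls
python3 - <<'E'
from station import bot
import cv2,json
s=bot.get_state();print({k:s[k] for k in('time_s','ee_pos','tool_rot','ft_force','width')})
for n in('scene','top','wrist'):
    print(n,bot.camera_params(n))
for n in('scene','top'): cv2.imwrite(f'pics/{n}0.png',bot.read_camera(n))
E
```

```text
pics
{'time_s': 0.0, 'ee_pos': array([ 284.13729195, -583.96142454,  255.3656174 ]), 'tool_rot': array([[ 8.99214684e-01,  4.37506801e-01, -8.66305419e-04],
       [ 4.37507658e-01, -8.99213045e-01,  1.71735554e-03],
       [-2.76384040e-05, -1.92328658e-03, -9.99998150e-01]]), 'ft_force': array([-0.04635084, -0.74312867, -0.19455621]), 'width': 1.0035330506264712}
scene {'camera_matrix': array([[480.07596862,   0.        , 325.87010497],
       [  0.        , 480.07596862, 245.62148643],
       [  0.        ,   0.        ,   1.        ]]), 'R': array([[-0.49815337, -0.86707596,  0.00474246],
       [-0.65948517,  0.37532575, -0.65131397],
       [ 0.56295872, -0.32758183, -0.75879353]]), 't': array([ 75.50927914, 496.63940166, 494.71598716])}
top {'camera_matrix': array([[445.08036049,   0.        , 321.61505838],
       [  0.        , 445.08036049, 240.30793142],
       [  0.        ,   0.        ,   1.        ]]), 'R': array([[-0.02525993, -0.99952816, -0.01747572],
       [-0.98424044,  0.02792657, -0.17461636],
       [ 0.175022  ,  0.01278951, -0.98448145]]), 't': array([-226.95222469,  582.71374005,  793.0501748 ])}
wrist {'camera_matrix': array([[371.64829954,   0.        , 317.57477662],
       [  0.        , 371.64829954, 236.86253856],
       [  0.        ,   0.        ,   1.        ]]), 'tool_from_camera': array([[ 1.10610178e-03, -9.47266860e-01, -3.20443867e-01,
         8.17614326e+01],
       [ 9.99999363e-01,  1.12032731e-03,  1.39968806e-04,
         9.62386745e-01],
       [ 2.26414202e-04, -3.20443817e-01,  9.47267496e-01,
        -1.18254953e+02],
       [ 0.00000000e+00,  0.00000000e+00,  0.00000000e+00,
         1.00000000e+00]])}
```

View pics/top0.png

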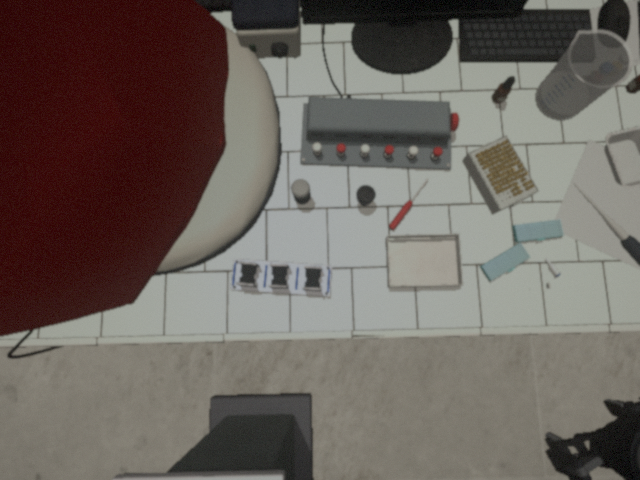

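View pics/scene0.png

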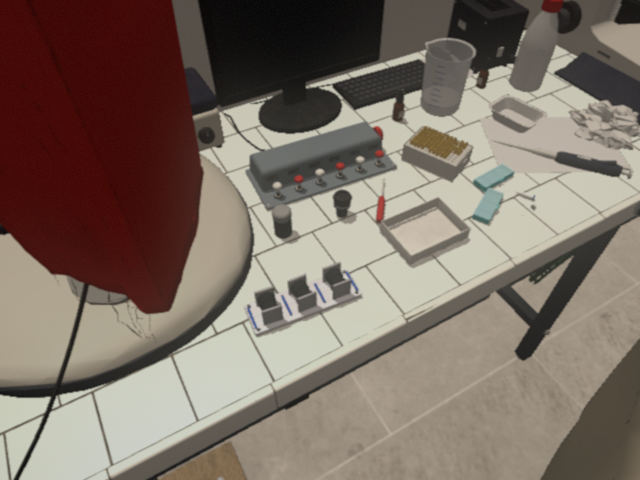

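The top view shows the stand with mounts near (249,275), (281,277) and (314,279), and the tray near (423,261). The case is at (302,190) and the eyepiece at (366,195). The red cover overhangs to the left, up to about (228,100) and (133,303). I'll enlarge the stand and compute positions.

```bash
cat > h.py <<'E'
from station import bot
import numpy as np, cv2
def back(n,uv,z):
    p=bot.camera_params(n);K,R,t=p['camera_matrix'],p['R'],p['t']
    d=R.T@np.linalg.inv(K)@np.array([*uv,1.]);c=-R.T@t
    return c+d*(z-c[2])/d[2]
def proj(n,X):
    p=bot.camera_params(n);q=p['camera_matrix']@(p['R']@np.asarray(X,float)+p['t']);return q[:2]/q[2]
def wback(uv,z,s):   # wrist pixel to world plane z
    p=bot.camera_params('wrist');K,T=p['camera_matrix'],p['tool_from_camera']
    a=(np.array(uv)-K[:2,2])/K[0,0];r=np.hypot(*a)
    d=np.array([*(a/r*np.sin(r)),np.cos(r)]) if r>0 else np.array([0,0,1.])
    Rt=s['tool_rot'];c=Rt@T[:3,3]+s['ee_pos'];d=Rt@T[:3,:3]@d
    return c+d*(z-c[2])/d[2]
def wproj(X,s):
    p=bot.camera_params('wrist');K,T=p['camera_matrix'],p['tool_from_camera']
    q=T[:3,:3].T@(s['tool_rot'].T@(np.asarray(X,float)-s['ee_pos'])-T[:3,3])
    r=np.arctan2(np.hypot(q[0],q[1]),q[2]);return K[:2,2]+K[0,0]*r*q[:2]/np.hypot(q[0],q[1])
E
python3 - <<'E'
from h import *
for n,uv,z in [('mA',(249,275),40),('mB',(281,277),40),('mC',(314,279),40),('tray TL',(387,237),30),('TR',(459,236),30),('BR',(460,287),30),('BL',(387,287),30),('case',(300,184),62),('eyep',(366,190),52),
  ('coverR',(133,303),100),('coverR',(133,303),300),('coverTR',(228,100),300)]: print(n,back('top',uv,z).round(0))
a=cv2.imread('pics/top0.png')[225:310,215:475];cv2.imwrite('pics/c1.png',cv2.resize(a,None,fx=3,fy=3,interpolation=cv2.INTER_CUBIC))
E
```

```text
mA [ 515. -103.   40.]
mB [ 510. -164.   40.]
mC [ 504. -226.   40.]
tray TL [ 583. -369.   30.]
TR [ 581. -507.   30.]
BR [ 483. -502.   30.]
BL [ 486. -364.   30.]
case [ 684. -204.   62.]
eyep [ 672. -330.   52.]
coverR [466.  89. 100.]
coverR [456.   1. 300.]
coverTR [ 736. -119.  300.]
```

View pics/c1.png

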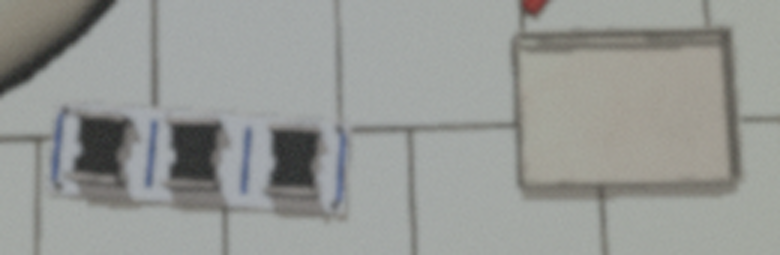

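```bash
cat >> h.py <<'E'
from scipy.spatial.transform import Rotation as Ro
def rows(p,yaw,n=10,c=-1,s=None):
    "rows to world p with tool-x heading yaw(deg), pointing straight down"
    s=s or bot.get_state();R0=s['tool_rot'];y=np.radians(yaw)
    x=np.array([np.cos(y),np.sin(y),0]);z=np.array([0,0,-1.]);R1=np.c_[x,np.cross(z,x),z]
    w=Ro.from_matrix(R0.T@R1).as_rotvec()/n;d=(np.array(p)-s['ee_pos'])/n
    out=[]
    for k in range(n):
        out.append([c,*(R0.T@d).round(1),*w.round(4)]);R0=R0@Ro.from_rotvec(w).as_matrix()
    print('max',np.abs(np.array(out)[:,1:4]).max());print(', '.join(' ,'.join(f'{v:g}' for v in r) for r in out))
E
python3 - <<'E'
from h import *
from scipy.optimize import least_squares
for a,b in [((133,303),(175,308)),((228,100),(200,172))]:
    r=least_squares(lambda X:np.r_[proj('top',X)-a,proj('scene',X)-b],[500,0,100]);print(r.x.round(),r.fun.round())
# scene check of mounts top centre
for m in [(515,-103,50),(510,-164,50),(504,-226,50)]: print(proj('scene',m).round())
rows((504,-250,230),85)
E
```

```text
[458.  39. 205.] [ 2.  1. -2. -1.]
[832. -89.  94.] [  9.   6. -10.  -3.]
[270. 298.]
[304. 285.]
[338. 273.]
max 40.0
-1 ,34.4 ,-20.4 ,2.6 ,-0.0002 ,-0.0001 ,-0.1031, -1 ,36.3 ,-16.8 ,2.6 ,-0.0002 ,-0.0001 ,-0.1031, -1 ,37.8 ,-12.9 ,2.6 ,-0.0002 ,-0.0001 ,-0.1031, -1 ,39 ,-9 ,2.6 ,-0.0002 ,-0.0001 ,-0.1031, -1 ,39.7 ,-4.9 ,2.6 ,-0.0002 ,-0.0001 ,-0.1031, -1 ,40 ,-0.8 ,2.6 ,-0.0002 ,-0.0001 ,-0.1031, -1 ,39.8 ,3.3 ,2.6 ,-0.0002 ,-0.0001 ,-0.1031, -1 ,39.3 ,7.4 ,2.6 ,-0.0002 ,-0.0001 ,-0.1031, -1 ,38.3 ,11.4 ,2.6 ,-0.0002 ,-0.0001 ,-0.1031, -1 ,37 ,15.3 ,2.5 ,-0.0002 ,-0.0001 ,-0.1031
```

Call:
jog_arm(plan=[-1,34.4,-20.4,2.6,0,0,-0.103,-1,36.3,-16.8,2.6,0,0,-0.103,-1,37.8,-12.9,2.6,0,0,-0.103,-1,39,-9,2.6,0,0,-0.103,-1,39.7,-4.9,2.6,0,0,-0.103,-1,40,-0.8,2.6,0,0,-0.103,-1,39.8,3.3,2.6,0,0,-0.103,-1,39.3,7.4,2.6,0,0,-0.103,-1,38.3,11.4,2.6,0,0,-0.103,-1,37,15.3,2.5,0,0,-0.103], newtons=20)

```text
time_s: 1.35
ee_pos: [504.9, -249.5, 230.1]
tool_rot: [[0.085, 0.996, -0.001], [0.996, -0.085, 0.0], [0.0, -0.001, -1.0]]
ft_force: [-0.2, -0.7, 0.1]
width: 0.998
```

Run:
```python
from h import *
s=bot.get_state();a=bot.read_camera('wrist');cv2.imwrite('pics/w1.png',a);import pickle;pickle.dump(s,open('s1.pkl','wb'))
print(s['time_s'],s['ee_pos'],s['tool_rot'].round(3),s['joints'].round(1),s['ft_force'])
for m in [(515,-103,50),(510,-164,50),(504,-226,50)]: print(wproj(m,s).round())
```

```text
1.35 [ 504.86184302 -249.48665328  230.05288286] [[ 0.085  0.996 -0.001]
 [ 0.996 -0.085  0.   ]
 [ 0.    -0.001 -1.   ]] [ 32.9  31.2 -14.4 102.5  10.   47.7   8.9] [-0.23645512 -0.7097311   0.14066351]
[315.  35.]
[315. 110.]
[314. 187.]
```

View pics/w1.png

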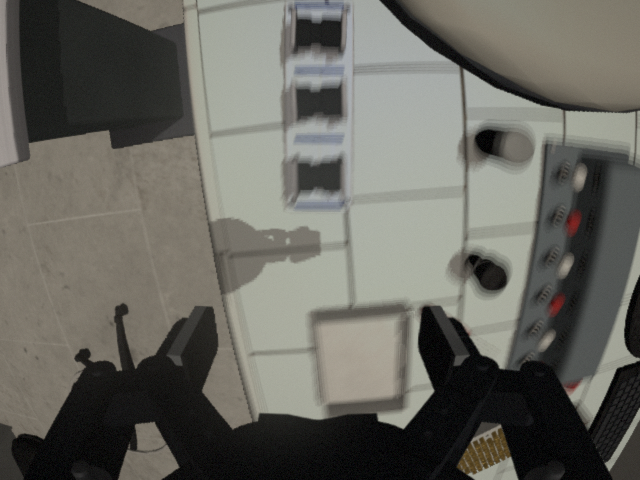

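Wrist view: the rubber tops are at about (319,33), (319,102) and (319,177), close to where I predicted. The tray's top rim runs from about (312,311) to (410,305).

Run:
```python
from h import *
import pickle
s=pickle.load(open('s1.pkl','rb'))
for uv in [(319,33),(319,102),(319,177)]: print(wback(uv,45,s).round(1))
for uv in [(293,68),(344,68),(290,206),(343,207)]: print('rib/stand',wback(uv,11,s).round(1))
for uv in [(312,311),(410,305),(405,404),(321,414)]: print('tray',wback(uv,30,s).round(1))
a=cv2.imread('pics/w1.png')[0:220,260:380];cv2.imwrite('pics/c2.png',cv2.resize(a,None,fx=2.7,fy=2.7,interpolation=cv2.INTER_CUBIC))
```

```text
[ 518.3 -100.1   45. ]
[ 513.5 -157.4   45. ]
[ 508.4 -218.8   45. ]
rib/stand [ 493.4 -123.    11. ]
rib/stand [ 538.4 -126.7   11. ]
rib/stand [ 478.7 -249.5   11. ]
rib/stand [ 528.1 -254.6   11. ]
tray [ 490.5 -351.9   30. ]
tray [ 588.3 -354.8   30. ]
tray [ 588.4 -493.1   30. ]
tray [ 487.9 -496.9   30. ]
```

View pics/c2.png

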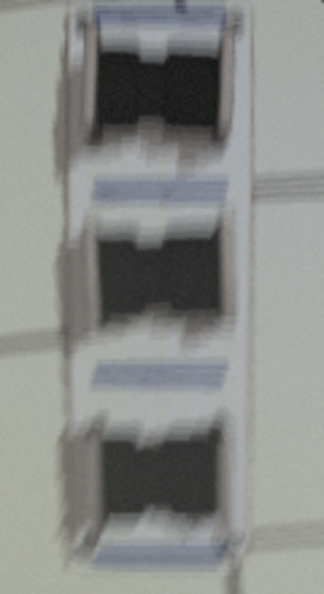

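Run:
```python
from h import *
for uv in [(249.3,274),(280,275),(313.3,277.3)]: print(back('top',uv,45).round(1))
s=bot.get_state();print(s['ee_pos'])
rows((507,-290,125),85)
s['ee_pos']=np.array([507,-290,125.]);print(wproj((507,-222,45),s))
```

```text
[ 516.7 -104.7   45. ]
[ 513.2 -162.6   45. ]
[ 507.2 -225.1   45. ]
[ 508.62614454 -242.80966326  230.00387126]
max 10.5
-1 ,-4.8 ,0.2 ,10.5 ,0.0002 ,-0.0005 ,0.0013, -1 ,-4.8 ,0.2 ,10.5 ,0.0002 ,-0.0005 ,0.0013, -1 ,-4.8 ,0.2 ,10.5 ,0.0002 ,-0.0005 ,0.0013, -1 ,-4.8 ,0.2 ,10.5 ,0.0002 ,-0.0005 ,0.0013, -1 ,-4.8 ,0.2 ,10.5 ,0.0002 ,-0.0005 ,0.0013, -1 ,-4.7 ,0.2 ,10.5 ,0.0002 ,-0.0005 ,0.0013, -1 ,-4.7 ,0.2 ,10.5 ,0.0002 ,-0.0005 ,0.0013, -1 ,-4.7 ,0.2 ,10.5 ,0.0002 ,-0.0005 ,0.0013, -1 ,-4.7 ,0.2 ,10.5 ,0.0002 ,-0.0005 ,0.0013, -1 ,-4.7 ,0.2 ,10.5 ,0.0002 ,-0.0005 ,0.0013
[307.97751722 141.67395997]
```

Call:
jog_arm(plan=[-1,-8,0,15,0,0,0,-1,-8,0,15,0,0,0,-1,-8,0,15,0,0,0,-1,-8,0,15,0,0,0,-1,-8,0,15,0,0,0,-1,-7,0,15,0,0,0,-1,0,0,15,0,0,0,-1,0,0,0,0,0,0,-1,0,0,0,0,0,0,-1,0,0,0,0,0,0])

```text
time_s: 2.65
ee_pos: [500.9, -297.3, 126.1]
tool_rot: [[0.087, 0.996, 0.001], [0.996, -0.087, -0.001], [-0.0, 0.001, -1.0]]
ft_force: [-0.1, 0.6, -1.0]
width: 1.003
```

Run:
```python
from h import *
import pickle
s=bot.get_state();a=bot.read_camera('wrist');cv2.imwrite('pics/w2.png',a);pickle.dump(s,open('s2.pkl','wb'))
print(s['time_s'],s['ee_pos'],np.degrees(np.arctan2(s['tool_rot'][1,0],s['tool_rot'][0,0])))
```

```text
2.65 [ 500.90693821 -297.33258045  126.09331494] 84.9846523035288
```

View pics/w2.png

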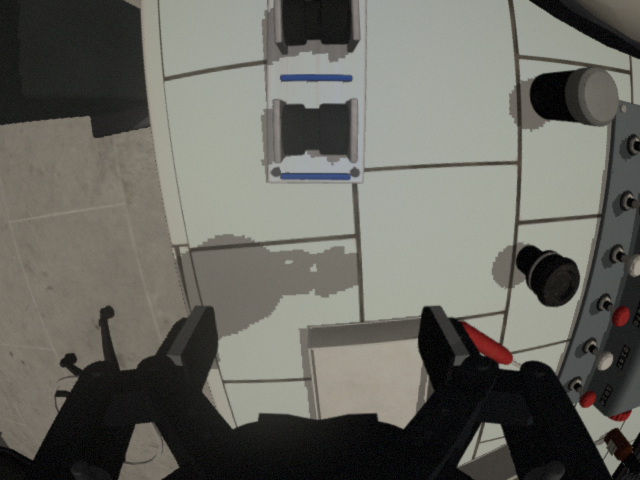

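Clean view. Mount 3's plates' top edges run from (275,100) to (280,160) and from (355,98) to (353,162). The stand's end corners are at (268,183) and (363,183), and the rib is at (281..352,78).

Run:
```python
from h import *
import pickle
s=pickle.load(open('s2.pkl','rb'))
f=lambda uv,z:wback(uv,z,s)
a,b=f((268,183),10),f((363,183),10);r1,r2=f((281,78),13.5),f((352,78),13.5);e1,e2=f((281,177),13.5),f((351,177),13.5)
print('end',a,b,np.hypot(*(a-b)[:2]));print('ribs',(r1+r2)/2,(e1+e2)/2)
P=[f(u,50) for u in [(275,100),(281,127+30),(356,98),(353,160)]]
print('plates',np.round(P,1))
yaw=np.radians(-5);ax=np.array([np.cos(yaw),np.sin(yaw)]);ay=np.array([-ax[1],ax[0]])
e=((a+b)/2)[:2];
for i in (3,2,1): print('bay',i,(e+ay*(98-62*(i-2)*1.0 if i==9 else 98-62*(i-2)-0)).round(1) if 0 else (e+ay*(98+62*(2-i))).round(1))
print('rib->bay3', ((r1+r2)/2)[:2]-31*ay)
```

```text
end [ 472.59078596 -256.18092937   10.        ] [ 533.35968504 -261.48754497   10.        ] 61.000157907998485
ribs [ 509.39887111 -192.64424204   13.5       ] [ 503.7009162  -254.47780476   13.5       ]
plates [[ 486.9 -206.    50. ]
 [ 487.  -236.2   50. ]
 [ 528.4 -208.6   50. ]
 [ 524.5 -241.1   50. ]]
bay 3 [ 506.1 -223. ]
bay 2 [ 511.5 -161.2]
bay 1 [516.9 -99.4]
rib->bay3 [ 506.69704309 -223.52627768]
```

Call:
jog_arm(plan=[-1,18.5,0,0,0,0,0,-1,18.5,0,0,0,0,0,-1,18.5,0,0,0,0,0,-1,18.5,-1,0,0,0,0,-1,0,0,0,0,0,0,-1,0,0,21,0,0,0,-1,0,0,21,0,0,0,-1,0,0,21,0,0,0,-1,0,0,21,0,0,0,-1,0,0,0,0,0,0])

```text
time_s: 3.95
ee_pos: [504.7, -224.0, 40.2]
tool_rot: [[0.089, 0.996, -0.003], [0.996, -0.089, 0.0], [0.0, -0.003, -1.0]]
ft_force: [0.4, -0.1, 0.4]
width: 1.003
```

Call:
jog_arm(plan=[-0.2,0,0,0,0,0,0,-0.2,0,0,0,0,0,0,-0.2,0,0,0,0,0,0,-0.2,0,0,0,0,0,0,-0.2,0,0,0,0,0,0,-0.2,0,0,0,0,0,0,-0.2,0,0,0,0,0,0,-0.2,0,0,0,0,0,0,-0.2,0,0,0,0,0,0,-0.2,0,0,0,0,0,0], newtons=20)

```text
time_s: 5.2
ee_pos: [505.9, -223.6, 41.4]
tool_rot: [[0.088, 0.996, 0.0], [0.996, -0.088, 0.0], [0.0, 0.0, -1.0]]
ft_force: [-0.8, -0.1, -0.2]
width: 0.601
```

Call:
jog_arm(plan=[-0.1,0,0,0,0,0,0,-0.05,0,0,0,0,0,0,-0.03,0,0,0,0,0,0,0,0,0,0,0,0,0,0.02,0,0,0,0,0,0,0.04,0,0,0,0,0,0,0.05,0,0,0,0,0,0,0.05,0,0,0,0,0,0,0.05,0,0,0,0,0,0,0.05,0,0,0,0,0,0], newtons=20)

```text
time_s: 6.45
ee_pos: [506.0, -223.7, 41.7]
tool_rot: [[0.088, 0.996, 0.0], [0.996, -0.088, -0.0], [-0.0, 0.0, -1.0]]
ft_force: [-1.3, 0.2, 4.9]
width: 0.493
```

Run:
```python
from h import *
s=bot.get_state();print(s['width']*85,s['ft_force'])
cv2.imwrite('pics/w3.png',bot.read_camera('wrist')[200:480]);print(bot.get_state()['width']*85)
```

```text
41.88786882795039 [-1.3414882   0.20773967  4.89233389]
41.54078322708774
```

View pics/w3.png

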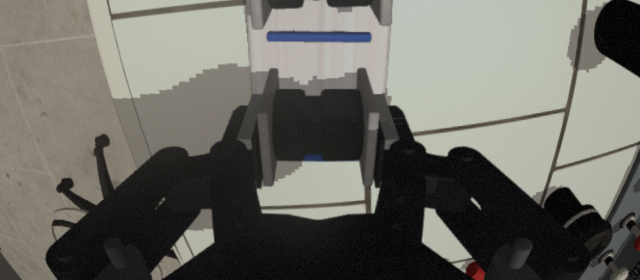

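Mount 3 stalled at about 42 mm against a 40.4 mm command, so it's firm. Wrist picture: plates at about x=262 and 372, squarely between the pads. Next is bay 2.

Call:
jog_arm(plan=[-0.3,0,0,0,0,0,0,-0.6,0,0,0,0,0,0,-0.6,0,0,0,0,0,0,-0.6,0,0,0,0,0,0,-0.6,0,0,-20,0,0,0,-0.6,0,0,-20,0,0,0,-0.6,0,0,-20,0,0,0,-0.6,0,0,0,0,0,0,-0.6,31,0,0,0,0,0,-0.6,31,0,0,0,0,0])

```text
time_s: 7.75
ee_pos: [510.8, -161.4, 100.6]
tool_rot: [[0.089, 0.996, -0.001], [0.996, -0.089, 0.0], [0.0, -0.001, -1.0]]
ft_force: [-0.7, 0.8, -0.2]
width: 0.799
```

Call:
jog_arm(plan=[-0.6,0,0,0,0,0,0,-0.6,0,0,0,0,0,0,-0.6,0,0,20,0,0,0,-0.6,0,0,20,0,0,0,-0.6,0,0,20,0,0,0,-0.6,0,0,0,0,0,0,-0.4,0,0,0,0,0,0,-0.2,0,0,0,0,0,0,-0.2,0,0,0,0,0,0,-0.2,0,0,0,0,0,0])

```text
time_s: 9.0
ee_pos: [511.5, -161.9, 41.8]
tool_rot: [[0.088, 0.996, 0.001], [0.996, -0.088, -0.0], [-0.0, 0.001, -1.0]]
ft_force: [0.2, -0.2, 0.1]
width: 0.601
```

Call:
jog_arm(plan=[-0.1,0,0,0,0,0,0,-0.05,0,0,0,0,0,0,-0.03,0,0,0,0,0,0,0,0,0,0,0,0,0,0.02,0,0,0,0,0,0,0.04,0,0,0,0,0,0,0.05,0,0,0,0,0,0,0.05,0,0,0,0,0,0,0.05,0,0,0,0,0,0,0.05,0,0,0,0,0,0], newtons=20)

```text
time_s: 10.25
ee_pos: [511.6, -161.9, 41.8]
tool_rot: [[0.088, 0.996, 0.001], [0.996, -0.088, -0.0], [-0.0, 0.001, -1.0]]
ft_force: [-0.3, 0.1, 5.7]
width: 0.478
```

Run:
```python
from h import *
for i in range(3):
    s=bot.get_state();print(s['width']*85,s['ft_force'],s['ee_pos']);bot.read_camera('wrist')
cv2.imwrite('pics/w4.png',bot.read_camera('wrist')[100:480])
```

```text
40.663983053283665 [-0.30149162  0.10592614  5.69207945] [ 511.60175649 -161.92856105   41.83648066]
40.17660257443759 [ 0.15482764 -0.23727982  5.72632428] [ 511.53244558 -161.91413138   41.80231887]
40.72894485220606 [-0.52433861  0.60673333  5.21977933] [ 511.57579536 -161.93083466   41.81302379]
```

Call:
jog_arm(plan=[0.06,0,0,0,0,0,0,0.07,0,0,0,0,0,0,0.08,0,0,0,0,0,0,0.08,0,0,0,0,0,0,0.08,0,0,0,0,0,0,0.08,0,0,0,0,0,0,0.08,0,0,0,0,0,0,0.08,0,0,0,0,0,0,0.08,0,0,0,0,0,0,0.08,0,0,0,0,0,0])

```text
time_s: 11.7
ee_pos: [511.6, -161.9, 42.0]
tool_rot: [[0.088, 0.996, 0.001], [0.996, -0.088, -0.0], [-0.0, 0.001, -1.0]]
ft_force: [-0.5, 0.2, 7.7]
width: 0.462
```

Run:
```python
from h import *
for i in range(3):
    s=bot.get_state();print(s['width']*85,s['ft_force'],s['time_s']);bot.read_camera('wrist')
```

```text
39.234077233852545 [-0.5094278   0.18929774  7.72059786] 11.7
39.1767022030443 [0.45065906 1.34132534 7.61538824] 11.75
38.85052708625263 [-0.08662905  0.04738837  7.37096252] 11.8
```

View pics/w4.png

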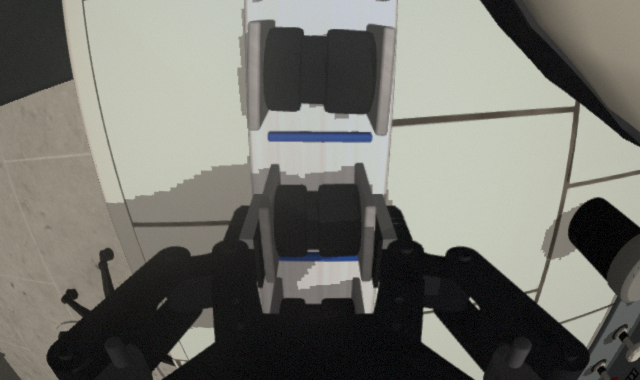

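Bay 2 followed the command to 39.1 mm, so it's the soft one. The picture shows it square between the pads. I'll ease the grip slightly and lift.

Call:
jog_arm(plan=[0.07,0,0,0,0,0,0,0.07,0,0,0,0,0,0,0.07,0,0,-6,0,0,0,0.07,0,0,-12,0,0,0,0.07,0,0,-20,0,0,0,0.07,0,0,-20,0,0,0,0.07,0,0,-20,0,0,0,0.07,0,0,-20,0,0,0,0.07,0,0,-10,0,0,0,0.07,0,0,0,0,0,0])

```text
time_s: 13.1
ee_pos: [511.5, -162.0, 150.1]
tool_rot: [[0.088, 0.996, 0.001], [0.996, -0.088, -0.0], [-0.0, 0.001, -1.0]]
ft_force: [0.1, 0.2, -2.1]
width: 0.46
```

Run:
```python
from h import *
s=bot.get_state();print(s['width']*85,s['ft_force'],s['ee_pos'])
rows((533,-434,150),0,10,0.07)
cv2.imwrite('pics/w5.png',bot.read_camera('wrist')[100:480])
```

```text
39.12324860391088 [ 0.09432003  0.20371362 -2.05365152] [ 511.54872813 -162.02016703  150.05954634]
max 27.2
0.07 ,-26.9 ,4.5 ,0 ,0.0001 ,-0.0001 ,0.1483, 0.07 ,-25.9 ,8.5 ,0 ,0.0001 ,-0.0001 ,0.1483, 0.07 ,-24.4 ,12.2 ,0 ,0.0001 ,-0.0001 ,0.1483, 0.07 ,-22.3 ,15.7 ,0 ,0.0001 ,-0.0001 ,0.1483, 0.07 ,-19.8 ,18.8 ,0 ,0.0001 ,-0.0001 ,0.1483, 0.07 ,-16.8 ,21.5 ,0 ,0.0001 ,-0.0001 ,0.1483, 0.07 ,-13.4 ,23.8 ,0 ,0.0001 ,-0.0001 ,0.1483, 0.07 ,-9.8 ,25.5 ,0 ,0.0001 ,-0.0001 ,0.1483, 0.07 ,-5.9 ,26.6 ,0 ,0.0001 ,-0.0001 ,0.1483, 0.07 ,-1.9 ,27.2 ,0 ,0.0001 ,-0.0001 ,0.1483
```

View pics/w5.png

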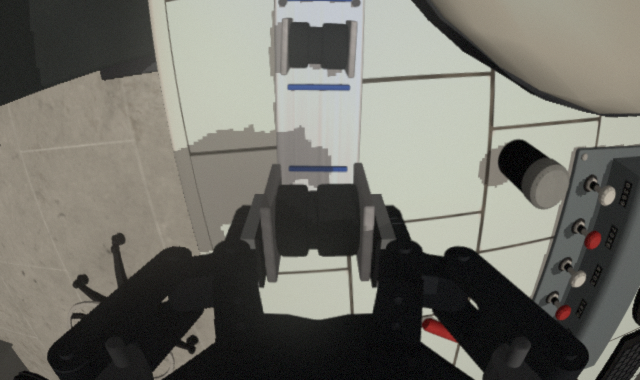

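The mount is held, with its plates at about x=270 and 365, and mount 1 stands undisturbed at (318,45). Now travelling to the tray with a turn, so the jaws lie along the tray's long side.

Call:
jog_arm(plan=[0.07,-27,4.5,0,0,0,0.148,0.07,-26,8.5,0,0,0,0.148,0.07,-24.5,12,0,0,0,0.148,0.07,-22.5,15.5,0,0,0,0.148,0.07,-20,19,0,0,0,0.148,0.07,-17,21.5,0,0,0,0.148,0.07,-13.5,24,0,0,0,0.148,0.07,-10,25.5,0,0,0,0.148,0.07,-6,26.5,0,0,0,0.148,0.07,-2,27,0,0,0,0.148])

```text
time_s: 14.4
ee_pos: [531.6, -434.8, 147.9]
tool_rot: [[1.0, -0.002, -0.002], [-0.002, -1.0, 0.001], [-0.002, -0.001, -1.0]]
ft_force: [-0.9, -1.0, -1.0]
width: 0.467
```

Call:
jog_arm(plan=[0.07,0,0,0,0,0,0,0.07,0,0,0,0,0,0,0.07,0,0,0,0,0,0,0.07,0,0,10,0,0,0,0.07,0,0,20,0,0,0,0.07,0,0,20,0,0,0,0.07,0,0,10,0,0,0,0.07,0,0,0,0,0,0,0.07,0,0,0,0,0,0,0.07,0,0,0,0,0,0])

```text
time_s: 15.65
ee_pos: [532.6, -435.0, 90.3]
tool_rot: [[1.0, 0.003, 0.001], [0.003, -1.0, -0.001], [0.001, 0.001, -1.0]]
ft_force: [0.0, -0.0, -1.3]
width: 0.465
```

Run:
```python
from h import *
s=bot.get_state();print(s['time_s'],s['width']*85,s['ft_force'],s['ee_pos'],np.degrees(np.arctan2(s['tool_rot'][1,0],s['tool_rot'][0,0])))
a=bot.read_camera('wrist');b=bot.read_camera('scene')[130:330,330:530]
cv2.imwrite('pics/w6.png',np.hstack([a[60:480,150:500],cv2.resize(b,(420,420),interpolation=cv2.INTER_CUBIC)]))
for x,y in [(48,68),(48,-68),(-48,68),(-48,-68)]: print(wproj((533+x,-434+y,30),s).round()-[150,60])
```

```text
15.65 39.533972584074554 [ 0.01691552 -0.01376258 -1.26501397] [ 532.55484069 -435.00496646   90.26439474] 0.15693998310249363
[ 30. 127.]
[297. 128.]
[ 51. 285.]
[276. 287.]
```

View pics/w6.png

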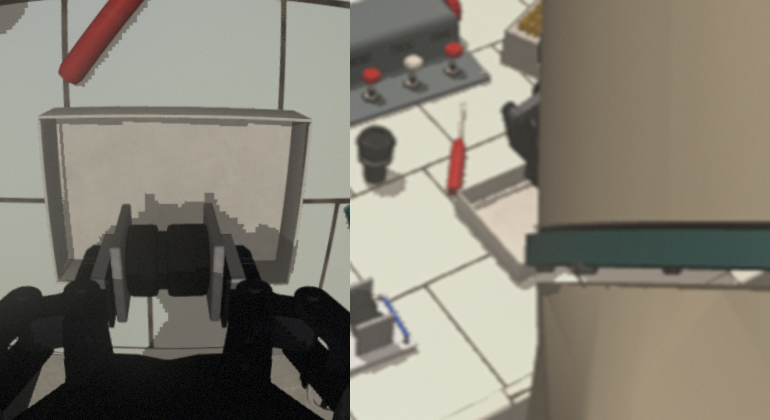

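The tray lies about 5 mm further in -y and +x than I'd estimated, with its inner back corners at (47,122) and (305,122) against a predicted (30,127) and (297,128). I'll correct for that while lowering.

Call:
jog_arm(plan=[0.07,3,2,0,0,0,0,0.07,2,3,0,0,0,0,0.07,0,0,10,0,0,0,0.07,0,0,12,0,0,0,0.07,0,0,12,0,0,0,0.07,0,0,10,0,0,0,0.07,0,0,6,0,0,0,0.07,0,0,3,0,0,0,0.07,0,0,0,0,0,0,0.07,0,0,0,0,0,0])

```text
time_s: 17.0
ee_pos: [537.4, -439.8, 36.9]
tool_rot: [[1.0, 0.003, 0.001], [0.003, -1.0, -0.001], [0.001, 0.001, -1.0]]
ft_force: [-0.0, -0.0, -2.1]
width: 0.461
```

Call:
jog_arm(plan=[0.07,0,0,1,0,0,0,0.07,0,0,0,0,0,0,0.07,0,0,1,0,0,0,0.07,0,0,0,0,0,0,0.07,0,0,1,0,0,0,0.07,0,0,0,0,0,0,0.07,0,0,0,0,0,0,0.07,0,0,0,0,0,0,0.07,0,0,0,0,0,0,0.07,0,0,0,0,0,0])

```text
time_s: 18.25
ee_pos: [537.3, -439.6, 34.0]
tool_rot: [[1.0, 0.003, 0.0], [0.003, -1.0, -0.0], [0.0, 0.0, -1.0]]
ft_force: [-1.8, 1.6, 5.4]
width: 0.468
```

Run:
```python
from h import *
s=bot.get_state();print(s['time_s'],s['width']*85,s['ft_force'],s['ee_pos'])
```

```text
18.25 39.752431433991134 [-1.7920826   1.64291944  5.38952917] [ 537.25126998 -439.60131923   33.9701961 ]
```

Floor contact: the vertical force went from -2 N to +5.4 N. Now releasing gently.

Call:
jog_arm(plan=[0.04,0,0,0,0,0,0,0.01,0,0,0,0,0,0,-0.02,0,0,0,0,0,0,-0.05,0,0,0,0,0,0,-0.1,0,0,0,0,0,0,-0.2,0,0,0,0,0,0,-0.3,0,0,0,0,0,0,-0.4,0,0,0,0,0,0,-0.4,0,0,0,0,0,0,-0.4,0,0,0,0,0,0])

```text
time_s: 19.5
ee_pos: [537.2, -439.6, 33.5]
tool_rot: [[1.0, 0.003, 0.0], [0.003, -1.0, -0.0], [0.0, 0.0, -1.0]]
ft_force: [0.1, -0.5, -0.4]
width: 0.696
```

Call:
jog_arm(plan=[-0.4,0,0,-8,0,0,0,-0.4,0,0,-15,0,0,0,-0.4,0,0,-20,0,0,0,-0.4,0,0,-25,0,0,0,-0.4,0,0,-25,0,0,0,-0.4,0,0,-25,0,0,0,-0.4,-15,0,-15,0,0,0,-0.4,-15,0,-10,0,0,0,-0.4,0,0,0,0,0,0,-0.4,0,0,0,0,0,0])

```text
time_s: 20.75
ee_pos: [506.9, -439.3, 175.8]
tool_rot: [[1.0, 0.002, -0.0], [0.002, -1.0, 0.001], [-0.0, -0.001, -1.0]]
ft_force: [0.5, -0.4, 0.0]
width: 0.696
```

Run:
```python
from h import *
s=bot.get_state();print(s['time_s'],s['ft_force'],s['ee_pos'])
a=bot.read_camera('wrist');b=bot.read_camera('scene')[150:350,230:480]
cv2.imwrite('pics/w7.png',np.hstack([a[60:480,150:500],cv2.resize(b,(450,360),interpolation=cv2.INTER_CUBIC,).copy() if 0 else cv2.resize(b,(450,420))]))
```

```text
20.75 [ 0.454919   -0.4367467   0.01351664] [ 506.86433177 -439.31635476  175.80927722]
```

View pics/w7.png

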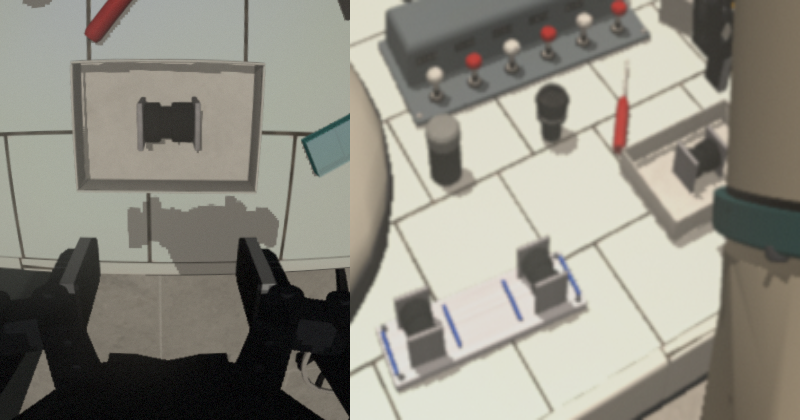

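The mount stands upright in the middle of the tray at about (168,125). Mounts 1 and 3 stand in their bays, and the case and eyepiece haven't moved. Handing in.

```bash
python3 -c "
from station import bot
print(bot.finish_job())"
```

```text
the job is handed in; nothing more can be done
None
```

The soft mount was in bay 2. It now stands upright near the middle of the white tray, and I handed the job in at about 21 s.

- **Finding it:** At a 20 N grip limit, mount 3 stalled at about 42 mm opening against a 40.4 mm command, so it is firm. Mount 2 followed the command down to about 39 mm, roughly 5 mm of flattening and inside the 6 mm limit. I did not squeeze mount 1, since only one mount is soft.
- **Placing it:** I corrected for the tray being about 5 mm from my first estimate. I lowered the mount until the vertical force showed it on the floor (from -2 N to +5 N), then opened slowly and lifted clear.
- **Last checks:** The last pictures show it upright inside the tray, mounts 1 and 3 standing in their bays, and the case and eyepiece where they were. The wrist force was near zero. No check failed, though the opening reading wavers by about 0.3 mm.

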